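# Seat a switch cover in the sloped jig and clamp it

### The arm

A 6-joint arm with a two-finger parallel gripper is mounted at the origin on the work surface. World frame = base frame: x ahead of the robot, y to its left, z up, the work surface at z = 0. Lengths are in m, angles in rad, forces in N, time in s.
With the tool pointing down it reaches from about 0.35 to 1 m from the base axis. Payload 7.1 kg.
Tool frame: the origin (TCP) lies between the finger pads; the fingertips stand 22 mm ahead of it and the grasp point (between the pads) lies 3 mm ahead of it; x points along the fingers, y is the direction in which the jaws open and shut, and the axes are right-handed (so a half turn about x gives the same grasp; the last joint's range is limited). The gripper opens to 85 mm and grips with 20 to 120 N. Pads are 22 mm wide; open, the fingers measure 114 mm over their backs; the gripper's body (76 mm by 85 mm) begins 54 mm behind the grasp point. The pads swing forward as they close: fully open they stand 13 mm farther back than shut.
Start: joints at [-1.263, 0.423, 1.63, -0, 1.089, -0.019], TCP at [0.201, -0.592, 0.253] pointing down, gripper open.
Joint ranges: [-3, 3], [-0.9, 2.11], [0.09, 2.58], [-1.31, 4.45], [0.11, 2.69], [-2.54, 2.54]. Speed limits (rad/s): [2.39, 2.39, 3.01, 3.14, 3.14, 3.14].

### API

Orientations are given as a rotation vector (axis times angle).
In Python, from rig import manip gives the robot as it stands. The module is installed in compiled form; this text tells all that it offers. Calls block until the motion is done:
- manip.move_to(position, orientation): joint-space move of the TCP to a pose.
- manip.servo_line(position, orientation=None, rate=0.15): straight line of the TCP; orientation=None keeps the orientation; rate is the mean speed in m/s.
- manip.set_joints(angles): joint-space move.
- manip.command_gripper(opening, f_grip=None): finger opening in m; f_grip is the grip in N (None keeps the last); returns when the fingers have stopped.
- manip.hold(seconds).
- manip.solve_ik(position, orientation): joint angles nearest the present ones, or None.
- manip.camera(name): name is "scene" or "side" or "wrist"; returns a dict with "image" (420x560x3 uint8, red, green, blue), "fx", "fy", "cx", "cy" (pixels), "cam_to_world" (4x4, takes a point from camera to world coordinates); the wrist camera has in their place "mount" (4x4, takes a point from camera to tool coordinates, whose origin is the TCP and whose axes are the tool frame's). Camera axes: x right, y down, z forward; pixel columns grow to the right and rows downward; lengths in m; the calibration is good to about 2 mm. A picture is of the moment at which its call begins: read the wrist's pose just before it. There is no depth.
A pose or a line that the arm cannot do raises manip.IKError and nothing moves.
- manip.sign_off(): hands the job in, once; it reports no verdict.
Readings, each from a call of its own:
- manip.get_time(): time.
- manip.get_joint_positions(): joint angles.
- manip.get_joint_vel(): joint speeds.
- manip.get_tau(): joint torques, N m.
- manip.get_position(): TCP position.
- manip.get_ee_rot(): TCP orientation.
- manip.get_contact_force(): force on the tool from outside, world axes, zero at the start.
- manip.get_torque(): the same for the moment, N m.
- manip.get_width(): finger opening in m.
Only numpy, scipy, OpenCV 4.12 (cv2) and the standard library are available. Lean on these libraries where they do the work, as an engineer would, in place of code of your own. Each camera call takes 0.05 s, during which the arm holds its last target.

### The job

Pick up the switch cover that has the handle, lay it flat on the sloping plate of the jig, its long side along the long fence and about 3 cm up-slope of both fences, and only then let go, so that it slides down by itself into the corner between the fences. Once it rests there, swing the hold-down arm across the cover to its stop, and leave the other things on the bench alone.

Things in the scene. Friction and masses are not known exactly. Their poses are not given: they have to be found in the camera images.
- cover_mid (a point): Cover to seat: grey plate 110 (its x) x 64 (its y) x 12 mm; on its middle a black bar handle 40 x 14 mm, 34 high (46 over all), set askew: its length runs along the cover's diagonal x = y, so it is gripped across x = -y. Point: centre, 23 mm above the underside, z out of the top. 0.13 to 0.25 kg, lies flat on the bench; half a turn makes no difference.
- plate: Slick aluminium plate of the jig, leaning 32 degrees, two dark fences 9 mm high. Origin: corner between the fences' inner faces, on the surface, low end. x along the long fence (inner face y = 0, to x = 177 mm), y along the short fence (inner face x = 0, to y = 100), z out of it; x and y rise equally. Free to x = 185, y = 130. A cover laid on it slides down by itself.
- home (a point): Point on the plate's surface (plate x = 55, y = 32 mm; same axes as the plate) under the middle of a cover that is home: its 110 mm side against the long fence, its 64 mm side against the short one.
- clamp_peg (a point): Middle of the round peg, 12 mm diameter, 34 high, standing along the plate's z on the end of the steel hold-down arm; it reaches from 21 to 55 mm above the plate's surface (this point: 38). The arm is 14 mm wide, 6 thick, its underside 15 mm above the plate; the peg is 70 mm from the pivot.
- clamp_pivot (a point): Pivot of the hold-down arm on the plate's surface, outside the long fence (plate x = 97, y = -20 mm; same axes as the plate); the arm turns about the plate's z.
- clamp (a joint): Angle of the hold-down arm (rad): 0 pointing along the plate's +x, outside the long fence; it grows towards the cover and stops at 1.57, pointing along the plate's +y, 3 mm above the end of the seated cover. It stays where left; about 2 N at the peg moves it.
- blank_mid (a point): Bystander: a blank grey cover, also 110 x 64 x 12 mm but without a handle, lying on the bench; point at its centre, 6 mm up.
- contactor_mid (a point): Bystander: black and grey contactor block, 74 x 45 mm and 80 mm high, standing on the bench; point at its centre, 40 mm up.
- driver_grip (a point): Bystander: screwdriver lying on the bench; point in the middle of its handle.
Mind the look-alikes: they are no part of the job. What is shaped like the part that bears cover_mid but yellow is not meant.

How it is judged:
On the way, in this order (a step that is already met when the one before it is completed fails the run):
1. the cover lies flat on the plate, still held, its long side along the long fence, clear of both fences by 15 mm or more (angle between the z axis of cover_mid and the z axis of plate, either way round below 0.14 rad and z of cover_mid in the frame of plate between 0.018 and 0.029 m and x of cover_mid in the frame of plate between 0.07 and 0.175 m and y of cover_mid in the frame of plate between 0.047 and 0.125 m and contact force between the fingers and cover above 1 N and angle between the x axis of cover_mid and the x axis of plate, either way round below 0.25 rad), for 0.1 s.
2. the cover is let go while still 8 mm or more up-slope of home along both fences (contact force between each of the arm, the fingers and cover below 0.05 N and angle between the z axis of cover_mid and the z axis of plate, either way round below 0.14 rad and z of cover_mid in the frame of plate below 0.029 m and x of cover_mid in the frame of plate above 0.063 m and y of cover_mid in the frame of plate above 0.04 m), for 0.02 s.
3. the cover rests untouched in the corner, the arm not yet swung over (x of cover_mid in the frame of plate below 0.0585 m and y of cover_mid in the frame of plate below 0.0355 m and z of cover_mid in the frame of plate below 0.027 m and angle between the x axis of cover_mid and the x axis of plate, either way round below 0.06 rad and contact force between the fingers and cover below 0.05 N and value of joint clamp below 0.7 rad and linear speed of cover below 0.02 m/s), for 0.1 s.
4. the hold-down arm is swung across the cover to its stop (value of joint clamp above 1.4 rad), for 0.2 s.
At the end, for the whole second after the job is handed in: The cover with the handle rests flat in the corner of the sloping plate, its middle within 3.5 mm of home along each fence and its long side within 0.06 rad of the long fence, and the hold-down arm stands across it at 1.4 rad or more (x of cover_mid in the frame of plate between 0.0515 and 0.0585 m and y of cover_mid in the frame of plate between 0.0285 and 0.0355 m and z of cover_mid in the frame of plate between 0.019 and 0.027 m and angle between the x axis of cover_mid and the x axis of plate, either way round below 0.06 rad and angle between the z axis of cover_mid and the z axis of plate, either way round below 0.06 rad and value of joint clamp above 1.4 rad and linear speed of cover below 0.02 m/s); the robot touches nothing.
It fails at once if the hold-down arm is swung over before the cover is home (value of joint clamp above 1 rad and (x of cover_mid in the frame of plate above 0.063 m or y of cover_mid in the frame of plate above 0.04 m)).
It fails at once if the blank cover is disturbed by more than 20 mm (distance of blank_mid from where it was at the start of the episode above 0.02 m).
It fails at once if the contactor is disturbed by more than 20 mm (distance of contactor_mid from where it was at the start of the episode above 0.02 m).
It fails at once if the screwdriver is disturbed by more than 20 mm (distance of driver_grip from where it was at the start of the episode above 0.02 m).
It also fails if it takes over 48 s, if anything falls off the work surface, if the arm or the gripper's body presses on something with over 40 N, if the wrist force passes 120 N, or if a joint passes its speed limit or range.

## Working session

There is one attempt and no reset: what is moved stays moved. The work goes in short steps, each a Python script; the robot and the scene stay as the last script left them, time stands still between calls to the robot, and variables do not carry over. Pictures are saved under pics/ and viewed, and the job is handed in when it is done.

```bash
mkdir -p pics; ls; python3 - <<'E'
from rig import manip
import cv2, numpy as np, pickle
print(manip.get_time(), manip.get_position(), manip.get_ee_rot())
d={}
p=manip.get_position();r=manip.get_ee_rot()
for n in ["scene","side","wrist"]:
    c=manip.camera(n); d[n]=c
    cv2.imwrite(f"pics/{n}0.png", c["image"][:,:,::-1])
    print(n,{k:(v if k!='image' else 0) for k,v in c.items()})
d['p']=p;d['r']=r
pickle.dump(d,open('cam0.pkl','wb'))
E
```

```text
pics
0.0 [ 0.20050575 -0.59140479  0.25252312] [ 2.04495997  0.33887401 -2.0454378 ]
scene {'image': 0, 'fx': 389.38797209771997, 'fy': 389.38797209771997, 'cx': 283.3722614992165, 'cy': 203.91178344857053, 'cam_to_world': array([[ 0.69770173,  0.44312265, -0.56289841,  1.07529352],
       [ 0.71629688, -0.4189518 ,  0.55803062, -0.65180841],
       [ 0.0114487 , -0.7925413 , -0.60971076,  0.71035861],
       [ 0.        ,  0.        ,  0.        ,  1.        ]])}
side {'image': 0, 'fx': 473.4917731131594, 'fy': 473.4917731131594, 'cx': 284.2801482165599, 'cy': 209.88890348705445, 'cam_to_world': array([[-0.9979038 , -0.02929503,  0.0577045 ,  0.46767639],
       [-0.06184298,  0.69436342, -0.71696226,  0.60673461],
       [-0.01906446, -0.71902798, -0.69471959,  0.80010542],
       [ 0.        ,  0.        ,  0.        ,  1.        ]])}
wrist {'image': 0, 'fx': 331.33486866236325, 'fy': 331.33486866236325, 'cx': 276.56456761043006, 'cy': 211.94848214472415, 'mount': array([[ 1.17957362e-03, -2.80157591e-01,  9.59953297e-01,
        -1.21936257e-01],
       [ 9.99999269e-01,  7.45058130e-05, -1.20703725e-03,
         1.01886562e-04],
       [ 2.66638546e-04,  9.59954019e-01,  2.80157474e-01,
        -7.06057874e-02],
       [ 0.00000000e+00,  0.00000000e+00,  0.00000000e+00,
         1.00000000e+00]])}
```

View pics/scene0.png

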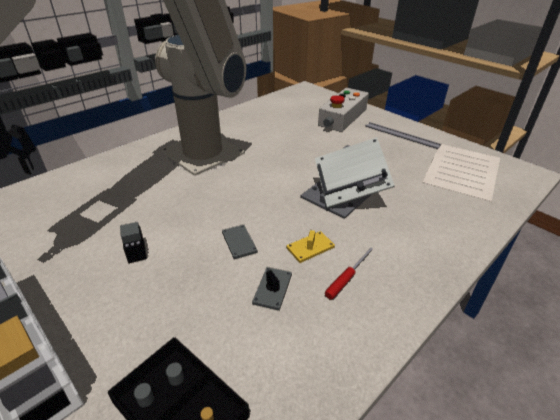

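View pics/side0.png

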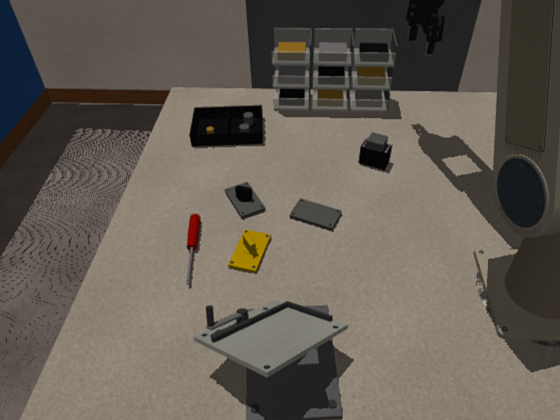

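View pics/wrist0.png

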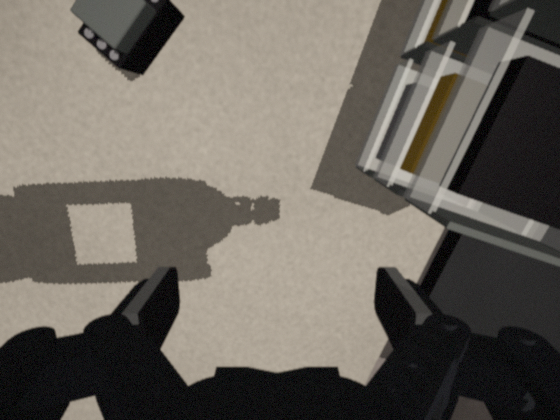

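```bash
python3 - <<'E'
import cv2
a=cv2.imread('pics/scene0.png');b=cv2.imread('pics/side0.png')
cv2.imwrite('pics/c1.png',cv2.resize(a[130:220,290:410],None,fx=6.5,fy=6.5,interpolation=cv2.INTER_CUBIC))
cv2.imwrite('pics/c2.png',cv2.resize(b[290:420,185:355],None,fx=4.5,fy=4.5,interpolation=cv2.INTER_CUBIC))
cv2.imwrite('pics/c3.png',cv2.resize(a[220:315,215:345],None,fx=6,fy=6,interpolation=cv2.INTER_CUBIC))
cv2.imwrite('pics/c4.png',cv2.resize(b[170:280,215:345],None,fx=5,fy=5,interpolation=cv2.INTER_CUBIC))
E
```

```text
(no output)
```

View pics/c1.png

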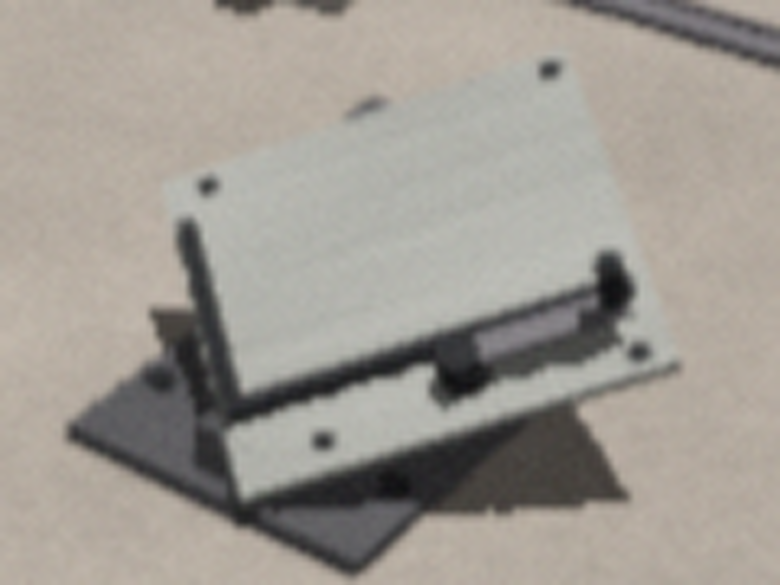

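View pics/c2.png

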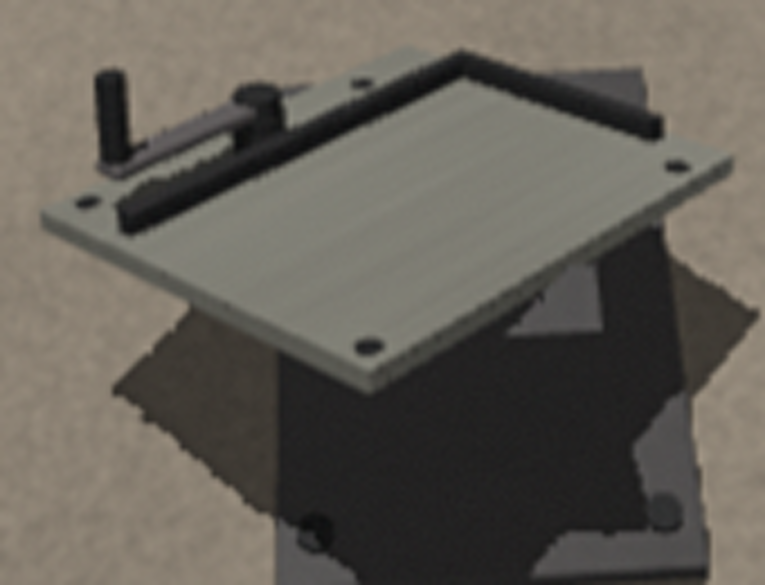

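View pics/c3.png

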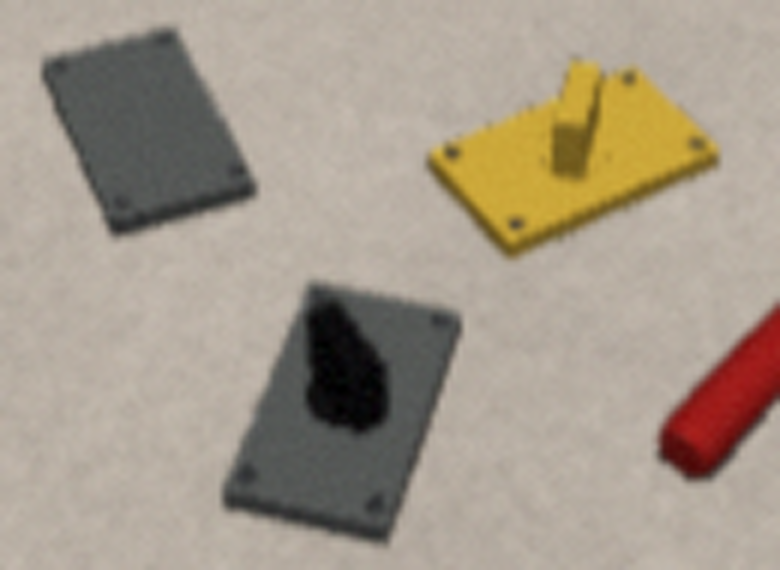

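View pics/c4.png

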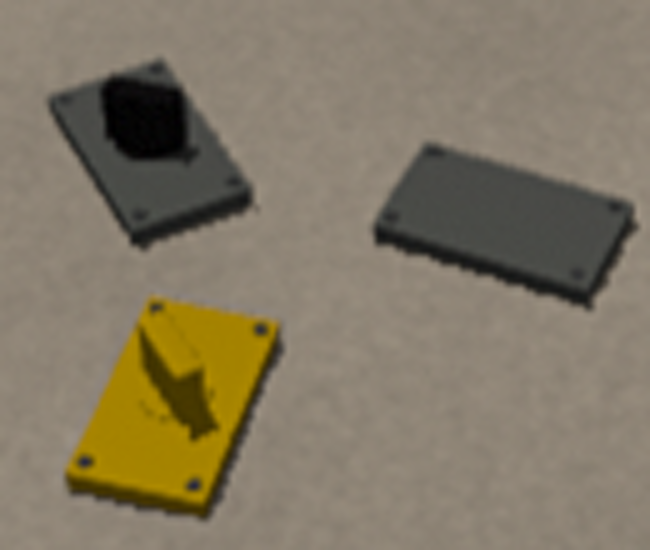

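```bash
cat > fit.py <<'E'
import pickle,numpy as np
from scipy.optimize import least_squares
from scipy.spatial.transform import Rotation as R
d=pickle.load(open('cam0.pkl','rb'))
def proj(n,P,cams=d):
    c=cams[n];T=np.linalg.inv(c['cam_to_world']);q=np.atleast_2d(P)@T[:3,:3].T+T[:3,3]
    return np.c_[c['fx']*q[:,0]/q[:,2]+c['cx'],c['fy']*q[:,1]/q[:,2]+c['cy']]
def plateR(yaw):
    # yaw: heading of uphill; x,y rise equally
    u=np.array([np.cos(yaw),np.sin(yaw),0]);t=np.deg2rad(32)
    up=u*np.cos(t)+np.array([0,0,np.sin(t)]); z=np.array([0,0,np.cos(t)])-u*np.sin(t)
    s=np.cross(z,up)
    x=(up-s)/2**.5;y=(up+s)/2**.5
    return np.c_[x,y,z]
if __name__=='__main__':
    S=lambda u,v:(290+u/6.5,130+v/6.5)
    D=lambda u,v:(185+u/4.5,290+v/4.5)
    def model(p):
        o=p[:3];Rp=plateR(p[3]);x0,y0,a=p[4:7]
        peg=[.097+.07*np.cos(a),-.02+.07*np.sin(a),.055]
        obs=[('side',(0,0,0),D(465,82),1),('side',(.177,0,0),D(125,232),1),('side',(0,.1,0),D(660,138),1),
         ('side',(.185,.13,0),D(370,374),1),('side',(.185,y0,0),D(42,213),1),('side',(x0,.13,0),D(732,160),1),('side',peg,D(111,73),1),
         ('scene',(.185,.13,0),S(568,53),1),('scene',(x0,.13,0),S(165,187),1),('scene',(.185,y0,0),S(680,363),1),('scene',(0,0,.009),S(237,395),1),
         ('scene',peg,S(608,258),1)]
        names=[];res=[]
        for n,P,uv,w in obs:
            res.append((proj(n,o+Rp@np.array(P))[0]-uv)*w)
        return np.array(res),obs
    best=None
    for y in np.arange(-3,3.2,.5):
        r=least_squares(lambda p:model(p)[0].ravel(),[.6,0.1,.06,y,-.02,-.04,0],loss='soft_l1')
        if best is None or r.cost<best.cost:best=r
    print('plate',best.x.round(4),best.cost)
    for (n,P,_,_),e in zip(model(best.x)[1],model(best.x)[0]):print(n,np.round(P,3),e.round(2))
    S=lambda u,v:(215+u/6,220+v/6)
    D=lambda u,v:(215+u/5,170+v/5)
    cs=[('scene',[S(310,285),S(460,314),S(388,527),S(228,492)]),('side',[D(250,190),D(135,232),D(50,100),D(163,62)])]
    # order unknown: fit per-camera by intersecting z=.012
    W=[]
    for n,uv in cs:
        c=d[n];T=c['cam_to_world'];pts=[]
        for u,v in uv:
            r=T[:3,:3]@[(u-c['cx'])/c['fx'],(v-c['cy'])/c['fy'],1];k=(.012-T[2,3])/r[2];pts.append((T[:3,3]+k*r)[:2])
        pts=np.array(pts);W.append(pts)
        print(n,pts.round(4).tolist(),'mean',pts.mean(0).round(4),'sides',np.linalg.norm(pts-np.roll(pts,-1,0),axis=1).round(4))
        for i in range(4):
            e=np.roll(pts,-1,0)[i]-pts[i];print('  ang',np.rad2deg(np.arctan2(e[1],e[0])).round(1))
E
python3 fit.py
```

```text
plate [ 0.5066  0.0917  0.0428  1.6767 -0.0103 -0.0442  0.0188] 5.673144165156048
side [0 0 0] [-0.15 -0.34]
side [0.177 0.    0.   ] [1.54 1.41]
side [0.  0.1 0. ] [-1.76  1.8 ]
side [0.185 0.13  0.   ] [-0.64 -0.32]
side [ 0.185 -0.044  0.   ] [-0.17 -0.6 ]
side [-0.01  0.13  0.  ] [-0.32 -0.33]
side [ 0.167 -0.019  0.055] [0.03 0.37]
scene [0.185 0.13  0.   ] [-0.53 -1.03]
scene [-0.01  0.13  0.  ] [-0.36 -0.8 ]
scene [ 0.185 -0.044  0.   ] [-0.47 -0.38]
scene [0.    0.    0.009] [-0.1   0.01]
scene [ 0.167 -0.019  0.055] [-0.63  0.45]
scene [[0.5839, -0.2185], [0.6368, -0.1858], [0.6916, -0.2782], [0.6394, -0.31]] mean [ 0.6379 -0.2481] sides [0.0622 0.1075 0.0611 0.107 ]
  ang 31.8
  ang -59.3
  ang -148.7
  ang 121.3
side [[0.58, -0.2112], [0.6318, -0.1802], [0.6865, -0.2721], [0.6331, -0.3035]] mean [ 0.6328 -0.2418] sides [0.0604 0.1069 0.062  0.1065]
  ang 30.8
  ang -59.2
  ang -149.6
  ang 119.9
```

```bash
cat > hlp.py <<'E'
from rig import manip
import numpy as np, cv2, pickle
from scipy.spatial.transform import Rotation as R
def rot(ax,jaw):
    ax=np.array(ax,float);ax/=np.linalg.norm(ax)
    jaw=np.array(jaw,float);jaw-=ax*(jaw@ax);jaw/=np.linalg.norm(jaw)
    return R.from_matrix(np.c_[ax,jaw,np.cross(ax,jaw)])
def rv(ax,jaw): return rot(ax,jaw).as_rotvec()
def down(deg): a=np.deg2rad(deg);return rv([0,0,-1],[np.cos(a),np.sin(a),0])
def snap(n,name):
    p=np.array(manip.get_position());r=np.array(manip.get_ee_rot())
    c=manip.camera(n)
    if n=='wrist':
        T=np.eye(4);T[:3,:3]=R.from_rotvec(r).as_matrix();T[:3,3]=p
        c['cam_to_world']=T@c['mount']
    pickle.dump(c,open(f'pics/{name}.pkl','wb'));cv2.imwrite(f'pics/{name}.png',c['image'][:,:,::-1]);return c
def ray(c,uv,z):
    T=c['cam_to_world'];r=T[:3,:3]@[(uv[0]-c['cx'])/c['fx'],(uv[1]-c['cy'])/c['fy'],1];k=(z-T[2,3])/r[2];return T[:3,3]+k*r
def proj(c,P):
    T=np.linalg.inv(c['cam_to_world']);q=np.atleast_2d(P)@T[:3,:3].T+T[:3,3]
    return np.c_[c['fx']*q[:,0]/q[:,2]+c['cx'],c['fy']*q[:,1]/q[:,2]+c['cy']]
E
python3 - <<'E'
from hlp import *
from fit import plateR
o=np.array([.5066,.0917,.0428]);Rp=plateR(1.6767)
print(Rp.round(3))
np.set_printoptions(precision=2,suppress=True)
for g in (75.5,-104.5):
    print('grasp',g,manip.solve_ik([.635,-.245,.04],down(g)),manip.solve_ik([.635,-.245,.25],down(g)))
for s in (1,-1):
    for h in (.03,.12):
        print('place',s,manip.solve_ik(o+Rp@[.087,.064,h],rv(-Rp[:,2],s*Rp@[1,-1,0])))
    print('look',s,manip.solve_ik(o+Rp@[.09,.05,.22],rv(-Rp[:,2],s*Rp@[1,-1,0])))
for a in np.deg2rad(range(-15,100,15)):
  for s in ([1,0],[-1,0],[0,1],[0,-1]):
    t=np.array([-np.sin(a),np.cos(a),0]);rr=np.array([np.cos(a),np.sin(a),0])
    print(np.rad2deg(a).round(),s,manip.solve_ik(o+Rp@(np.array([.097,-.02,.05])+.07*rr-.017*t),rv(-Rp[:,2],Rp@(s[0]*rr+s[1]*t))))
E
```

```text
[[ 0.64  -0.767  0.056]
 [ 0.671  0.522 -0.527]
 [ 0.375  0.375  0.848]]
grasp 75.5 [-0.39  0.77  1.59 -0.    0.79 -1.7 ] [-0.39  0.51  1.5   0.    1.13 -1.7 ]
grasp -104.5 [-0.39  0.77  1.59  0.    0.79  1.44] [-0.39  0.51  1.5   0.    1.13  1.44]
place 1 [ 0.02  0.55  1.93  0.76  0.87 -0.65]
place 1 [-0.07  0.43  1.89  0.65  1.04 -0.58]
look 1 [-0.17  0.35  1.79  0.57  1.24 -0.53]
place -1 [0.02 0.55 1.93 0.76 0.87 2.49]
place -1 None
look -1 None
-15.0 [1, 0] [-0.02  0.7   1.61  0.66  1.03 -1.06]
-15.0 [-1, 0] [-0.02  0.7   1.61  0.66  1.03  2.08]
-15.0 [0, 1] None
-15.0 [0, -1] [-0.02  0.7   1.61  0.66  1.03  0.51]
0.0 [1, 0] [-0.    0.67  1.63  0.67  1.02 -1.3 ]
0.0 [-1, 0] [-0.    0.67  1.63  0.67  1.02  1.84]
0.0 [0, 1] None
0.0 [0, -1] [-0.    0.67  1.63  0.67  1.02  0.27]
15.0 [1, 0] [ 0.02  0.65  1.66  0.67  1.01 -1.56]
15.0 [-1, 0] [0.02 0.65 1.66 0.67 1.01 1.59]
15.0 [0, 1] None
15.0 [0, -1] [0.02 0.65 1.66 0.67 1.01 0.01]
30.0 [1, 0] [ 0.03  0.62  1.69  0.68  0.99 -1.82]
30.0 [-1, 0] [0.03 0.62 1.69 0.68 0.99 1.32]
30.0 [0, 1] None
30.0 [0, -1] [ 0.03  0.62  1.69  0.68  0.99 -0.25]
45.0 [1, 0] [ 0.04  0.6   1.74  0.69  0.98 -2.09]
45.0 [-1, 0] [0.04 0.6  1.74 0.69 0.98 1.06]
45.0 [0, 1] None
45.0 [0, -1] [ 0.04  0.6   1.74  0.69  0.98 -0.51]
60.0 [1, 0] [ 0.04  0.57  1.78  0.7   0.96 -2.36]
60.0 [-1, 0] [0.04 0.57 1.78 0.7  0.96 0.78]
60.0 [0, 1] [0.04 0.57 1.78 0.7  0.96 2.35]
60.0 [0, -1] [ 0.04  0.57  1.78  0.7   0.96 -0.79]
75.0 [1, 0] None
75.0 [-1, 0] [0.03 0.56 1.82 0.71 0.95 0.49]
75.0 [0, 1] [0.03 0.56 1.82 0.71 0.95 2.06]
75.0 [0, -1] [ 0.03  0.56  1.82  0.71  0.95 -1.08]
90.0 [1, 0] None
90.0 [-1, 0] [0.02 0.54 1.86 0.72 0.93 0.2 ]
90.0 [0, 1] [0.02 0.54 1.86 0.72 0.93 1.77]
90.0 [0, -1] [ 0.02  0.54  1.86  0.72  0.93 -1.37]
```

```bash
python3 - <<'E'
from hlp import *
manip.move_to([.625,-.27,.25],down(75.5)); manip.hold(.3)
snap('wrist','w1');print(manip.get_time(),manip.get_position())
from fit import plateR
o=np.array([.5066,.0917,.0428]);Rp=plateR(1.6767)
manip.move_to(o+Rp@[.09,.045,.24],rv(-Rp[:,2],Rp@[1,-1,0]));manip.hold(.3)
snap('wrist','w2');print(manip.get_time(),manip.get_position())
E
```

```text
2.425 [ 0.62480689 -0.27039366  0.25002619]
4.0417 [0.54325252 0.04881246 0.29680232]
```

View pics/w1.png

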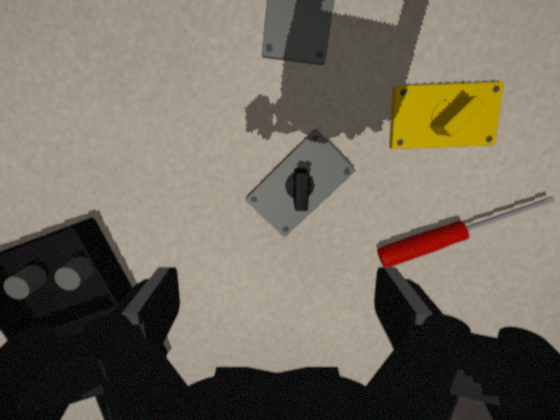

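View pics/w2.png

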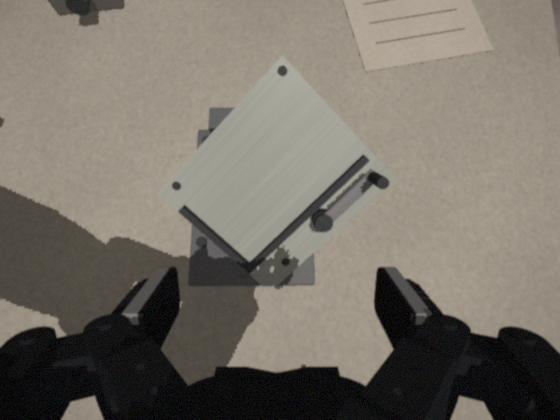

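```bash
python3 - <<'E'
import cv2
a=cv2.imread('pics/w1.png');b=cv2.imread('pics/w2.png')
cv2.imwrite('pics/c5.png',cv2.resize(a[125:245,240:360],None,fx=5,fy=5,interpolation=cv2.INTER_CUBIC))
cv2.imwrite('pics/c6.png',cv2.resize(b[50:290,155:395],None,fx=2.5,fy=2.5,interpolation=cv2.INTER_CUBIC))
E
```

```text
(no output)
```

View pics/c5.png

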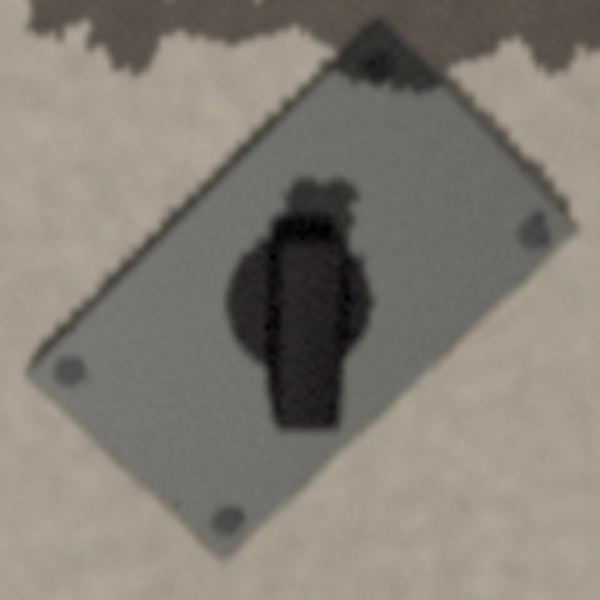

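View pics/c6.png

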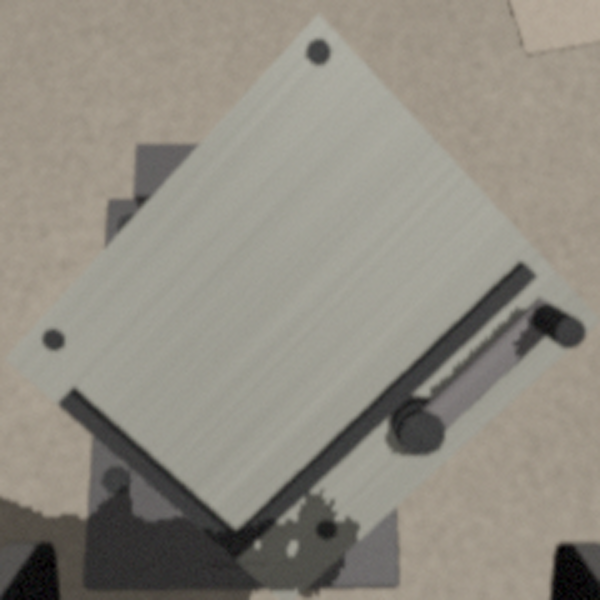

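```bash
cat > fit2.py <<'E'
from hlp import *
from scipy.optimize import least_squares
from fit import plateR
cams=pickle.load(open('cam0.pkl','rb'))
cams['w1']=pickle.load(open('pics/w1.pkl','rb'));cams['w2']=pickle.load(open('pics/w2.pkl','rb'))
def C(o,f): return lambda u,v:np.array([o[0]+(u+.5)/f-.5,o[1]+(v+.5)/f-.5])
S=C((290,130),6.5);D=C((185,290),4.5);W=C((155,50),2.5)
def obs(p):
    x0,y0,a=p[4:7]
    peg=[.097+.07*np.cos(a),-.02+.07*np.sin(a),.055]
    return [('side',(0,0,0),D(465,82)),('side',(.177,0,0),D(125,232)),('side',(0,.1,0),D(660,138)),
     ('side',(.185,.13,0),D(370,374)),('side',(.185,y0,0),D(42,213)),('side',(x0,.13,0),D(732,160)),('side',peg,D(111,73)),
     ('scene',(.185,.13,0),S(568,53)),('scene',(x0,.13,0),S(165,187)),('scene',(.185,y0,0),S(680,363)),('scene',(0,0,.009),S(237,395)),
     ('scene',peg,S(608,258)),
     ('w2',(0,0,0),W(237,530)),('w2',(.177,0,0),W(522,263)),('w2',(0,.1,0),W(73,388)),('w2',(.185,.13,0),W(320,15)),('w2',(x0,.13,0),W(8,360)),('w2',peg,W(570,331))]
def model(p,sel):
    Rp=plateR(p[3])
    return np.array([proj(cams[n],p[:3]+Rp@np.array(P))[0]-uv for n,P,uv in obs(p) if n in sel])
for sel in (['w2'],['side','scene'],['side','scene','w2']):
    r=least_squares(lambda p:model(p,sel).ravel(),[.5066,.0917,.0428,1.6767,-.01,-.044,.02],loss='soft_l1')
    print(sel,r.x.round(4),r.cost)
for o,e in zip(obs(r.x),model(r.x,sel)):print(o[0],np.round(o[1],3),e.round(2))
np.save('plate.npy',r.x)
# cover
S=C((215,220),6);D=C((215,170),5);W=C((240,125),5)
corn=np.array([[-.055,.032],[.055,.032],[.055,-.032],[-.055,-.032]])
CO=[('w1',[W(28,372),W(380,20),W(576,229),W(224,558)]),
    ('scene',[S(460,314),S(388,527),S(228,492),S(310,285)]),('side',[D(135,232),D(50,100),D(163,62),D(250,190)])]
def cm(p,sel):
    c,s=np.cos(p[2]),np.sin(p[2]);Q=np.c_[corn@np.array([[c,s],[-s,c]])+p[:2],np.full(4,.012)]
    return np.concatenate([min((proj(cams[n],Q)-np.roll(np.array(uv),k,0) for k in range(4)),key=lambda e:np.abs(e).sum()) for n,uv in CO if n in sel])
for sel in (['w1'],['scene'],['side'],['w1','scene','side']):
    r=least_squares(lambda p:cm(p,sel).ravel(),[.635,-.245,np.deg2rad(-59.5)])
    print(sel,r.x[:2].round(4),np.rad2deg(r.x[2]).round(2),r.cost.round(2)); 
print(cm(r.x,sel).round(2).tolist())
E
python3 fit2.py
```

```text
['w2'] [ 0.5067  0.0902  0.0467  1.683  -0.011  -0.0351  0.0377] 0.9068710994493672
['side', 'scene'] [ 0.507   0.0913  0.0438  1.6771 -0.0103 -0.0439  0.0213] 4.823024715713431
['side', 'scene', 'w2'] [ 0.5068  0.0913  0.0447  1.6822 -0.0115 -0.0448  0.0271] 7.9664127710279145
side [0 0 0] [ 0.14 -0.71]
side [0.177 0.    0.   ] [2.06 1.32]
side [0.  0.1 0. ] [-1.26  1.18]
side [0.185 0.13  0.   ] [ 0.32 -0.74]
side [ 0.185 -0.045  0.   ] [-0.02 -0.69]
side [-0.012  0.13   0.   ] [ 0.65 -1.3 ]
side [ 0.167 -0.018  0.055] [0.6  0.33]
scene [0.185 0.13  0.   ] [-0.31 -1.24]
scene [-0.012  0.13   0.   ] [-0.54 -0.67]
scene [ 0.185 -0.045  0.   ] [ 0.12 -0.43]
scene [0.    0.    0.009] [ 0.33 -0.01]
scene [ 0.167 -0.018  0.055] [-0.17  0.04]
w2 [0 0 0] [0.68 0.07]
w2 [0.177 0.    0.   ] [-0.47 -0.34]
w2 [0.  0.1 0. ] [ 1.63 -0.52]
w2 [0.185 0.13  0.   ] [0.42 0.53]
w2 [-0.012  0.13   0.   ] [ 0.26 -0.52]
w2 [ 0.167 -0.018  0.055] [-0.09  0.5 ]
['w1'] [ 0.6333 -0.2468] -59.54 2.34
['scene'] [ 0.6361 -0.2477] -58.82 0.91
['side'] [ 0.6341 -0.2434] -59.72 1.09
['w1', 'scene', 'side'] [ 0.6338 -0.2466] -59.43 8.31
[[1.33, 0.22], [0.22, 1.41], [-0.82, 0.81], [0.39, -0.58], [0.24, -0.93], [-0.13, -0.31], [-1.21, -0.87], [-0.21, -1.43], [-0.12, -0.44], [-0.38, -1.1], [0.24, -1.32], [1.24, -0.83]]
```

```bash
python3 - <<'E'
from hlp import *
o=down(75.5)
manip.move_to([.6338,-.2466,.15],o)
manip.command_gripper(.05)
manip.servo_line([.6338,-.2466,.038],o,rate=.1)
manip.hold(.1);print(manip.get_position(),manip.get_contact_force())
manip.command_gripper(0,f_grip=50)
print('w',manip.get_width(),manip.get_contact_force())
manip.servo_line([.6338,-.2466,.20],o,rate=.15);manip.hold(.2)
print(manip.get_width(),manip.get_contact_force(),manip.get_time())
snap('wrist','w3');snap('side','s3')
E
```

```text
[ 0.6343333  -0.24683282  0.03888575] [0.00545112 0.21543708 0.35075787]
w 0.01313310014939331 [-0.90519076 -0.17556153  3.66842429]
0.013090145394977739 [ 0.2824958   0.20504199 -1.72211471] 9.0
```

View pics/w3.png

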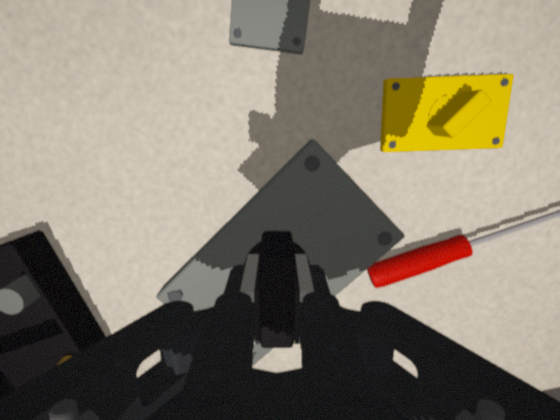

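View pics/s3.png

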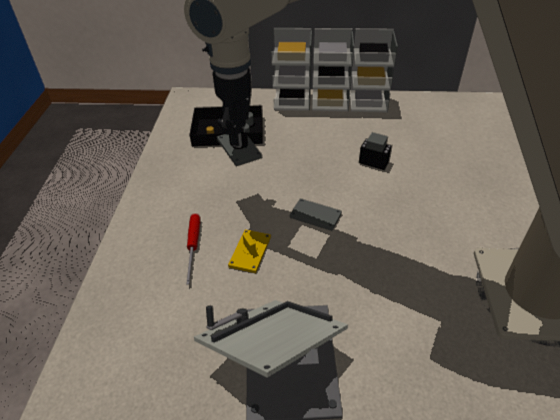

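```bash
python3 - <<'E'
from hlp import *
c=pickle.load(open('pics/w3.pkl','rb'))
M=c['mount']
P=[]
for uv in [(312,140),(404,236),(158,296)]:
    r=M[:3,:3]@[(uv[0]-c['cx'])/c['fx'],(uv[1]-c['cy'])/c['fy'],1];k=(.026-M[0,3])/r[0];P.append(M[:3,3]+k*r)
P=np.array(P);print(P.round(4))
a,b,l=P
print('short',np.linalg.norm(a-b),'long',np.linalg.norm(a-l),'centre',(b+l)/2)
for e in (b-a,a-l):print(np.rad2deg(np.arctan2(e[2],e[1])))
E
```

```text
[[ 0.026   0.0152 -0.0614]
 [ 0.026   0.0603 -0.0167]
 [ 0.026  -0.0599  0.0153]]
short 0.06351120254917499 long 0.107327707290619 centre [ 0.026       0.00021787 -0.00070231]
44.77908194317217
-45.6251692272524
```

```bash
python3 - <<'E'
from hlp import *
from fit import plateR
p=np.load('plate.npy');o=p[:3];Rp=plateR(p[3])
r=rv(-Rp[:,2],Rp@[1,-1,0])
manip.move_to(o+Rp@[.087,.064,.14],r)
manip.servo_line(o+Rp@[.087,.064,.055],r,rate=.12);manip.hold(.2)
f0=np.array(manip.get_contact_force());n=Rp[:,2];print('f0',f0)
for z in np.arange(.050,.0335,-.0015):
    manip.servo_line(o+Rp@[.087,.064,z],r,rate=.03);manip.hold(.08)
    f=np.array(manip.get_contact_force())-f0
    q=Rp.T@(np.array(manip.get_position())-o)
    print(z.round(4),q.round(4),(Rp.T@f).round(2),np.array(manip.get_torque()).round(2))
    if f@n>4:break
print(manip.get_time())
snap('side','s4');snap('scene','c4s');snap('wrist','w4')
E
```

```text
f0 [-0.31250573 -0.64125419 -1.71136449]
0.05 [0.087  0.064  0.0499] [ 0.8   0.01 -0.92] [-0.44 -0.11  0.02]
0.0485 [0.087  0.064  0.0485] [-0.29  0.37 -0.39] [-0.49 -0.08 -0.01]
0.047 [0.087 0.064 0.047] [ 1.27 -0.24 -1.42] [-0.47 -0.02 -0.  ]
0.0455 [0.087  0.064  0.0455] [ 0.88 -0.04 -0.66] [-0.47 -0.11 -0.02]
0.044 [0.087  0.064  0.0439] [ 0.22  0.44 -0.73] [-0.42 -0.01  0.02]
0.0425 [0.087  0.064  0.0424] [ 0.07 -1.15 -1.13] [-0.42 -0.07 -0.01]
0.041 [0.087 0.064 0.041] [-0.04 -0.21 -1.5 ] [-0.43 -0.06  0.02]
0.0395 [0.087  0.064  0.0395] [ 0.6  -0.24 -1.29] [-0.49 -0.05 -0.07]
0.038 [0.0873 0.0638 0.0388] [-1.47  1.77  9.01] [-0.54  0.33  0.22]
14.625
```

```bash
python3 - <<'E'
import cv2
b=cv2.imread('pics/s4.png');a=cv2.imread('pics/c4s.png')
import numpy as np
x=cv2.resize(b[270:400,180:350],(400,306));y=cv2.resize(a[110:220,280:420],(400,314))[:306]
cv2.imwrite('pics/c7.png',np.hstack([x,y]))
E
```

```text
(no output)
```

View pics/c7.png

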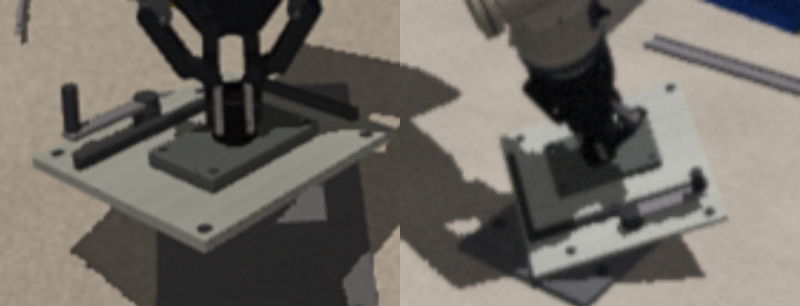

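The cover sits flat, aligned and clear of both fences. Releasing.

```bash
python3 - <<'E'
from hlp import *
from fit import plateR
p=np.load('plate.npy');o=p[:3];Rp=plateR(p[3])
r=rv(-Rp[:,2],Rp@[1,-1,0])
manip.command_gripper(.07);manip.hold(.5)
manip.servo_line(o+Rp@[.087,.064,.13],r,rate=.15)
manip.servo_line(o+Rp@[.09,.045,.24],r,rate=.2);manip.hold(.4)
print(manip.get_time(),manip.get_width())
snap('wrist','w5');snap('side','s5')
E
```

```text
17.725 0.07002141151499615
```

View pics/w5.png

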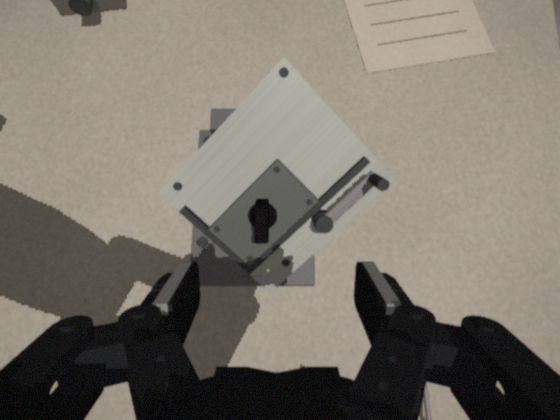

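View pics/s5.png

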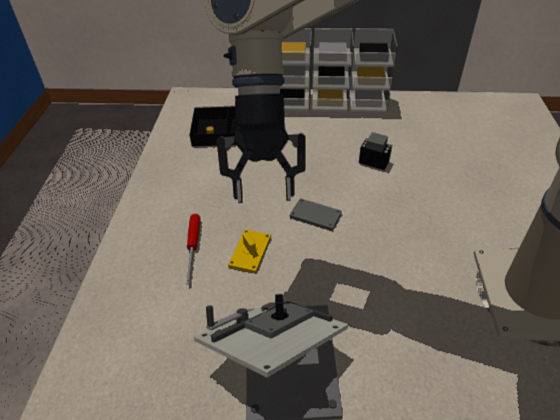

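```bash
python3 - <<'E'
from hlp import *
from fit import plateR
p=np.load('plate.npy');o=p[:3];Rp=plateR(p[3])
c=pickle.load(open('pics/w5.pkl','rb'));im=c['image'][:,:,::-1].copy()
im=cv2.resize(im[140:290,170:400],None,fx=3.4,fy=3.4,interpolation=cv2.INTER_CUBIC)
Q=np.array([[0,0],[.11,0],[.11,.064],[0,.064]])
P=np.c_[Q,np.full(4,.012)]@Rp.T+o
uv=(proj(c,P)-[170,140]+.5)*3.4-.5
cv2.polylines(im,[uv.round().astype(int)],True,(0,0,255),1)
cv2.imwrite('pics/c8.png',im);print(proj(c,P))
E
```

```text
[[249.78904585 266.65099049]
 [319.66158998 201.3079759 ]
 [278.11721936 159.52974905]
 [208.30429857 229.56292948]]
```

View pics/c8.png

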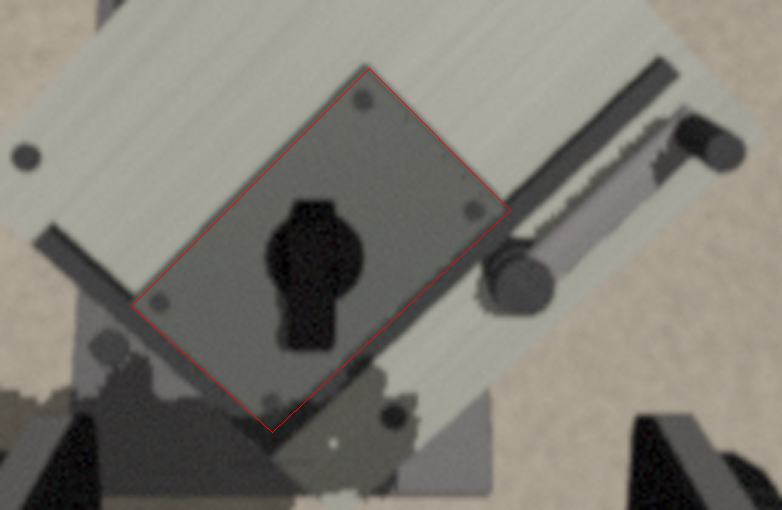

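```bash
python3 - <<'E'
from hlp import *
from fit import plateR
p=np.load('plate.npy');o=p[:3];Rp=plateR(p[3])
def pose(a,z,off):
    t=np.array([-np.sin(a),np.cos(a),0]);rr=np.array([np.cos(a),np.sin(a),0])
    return o+Rp@(np.array([.097,-.02,z])+.07*rr-off*t),rv(-Rp[:,2],-Rp@rr)
manip.command_gripper(0,f_grip=30)
manip.move_to(*pose(0,.15,.030))
manip.servo_line(*pose(0,.05,.030),rate=.12);manip.hold(.15)
f0=np.array(manip.get_contact_force());print('f0',f0,manip.get_width(),manip.get_time())
manip.servo_line(*pose(0,.05,.018),rate=.06)
for a in list(np.arange(.1,1.41,.1))+[1.45,1.5]:
    manip.servo_line(*pose(a,.05,.017),rate=.06)
    f=Rp.T@(np.array(manip.get_contact_force())-f0)
    print(round(a,2),f.round(2))
    if np.linalg.norm(f)>15:print('STOP');break
    if abs(a-.3)<1e-6: snap('side','s6a')
print(manip.get_time())
snap('side','s6');snap('scene','c6s')
E
python3 - <<'E'
import cv2,numpy as np
L=[]
for n,(y0,y1,x0,x1) in dict(s6a=(270,400,180,350),s6=(270,400,180,350),c6s=(110,220,280,420)).items():
    L.append(cv2.resize(cv2.imread(f'pics/{n}.png')[y0:y1,x0:x1],(396,300)))
L.append(L[0]*0);cv2.imwrite('pics/c9.png',np.vstack([np.hstack(L[:2]),np.hstack(L[2:])]))
E
```

```text
f0 [0.02523641 0.8631985  0.15933429] 0.00015463078612730835 21.6917
0.1 [-1.18 -0.78  0.94]
0.2 [ 0.15 -0.6   0.15]
0.3 [-0.64 -0.24  0.08]
0.4 [-1.47 -0.86  0.83]
0.5 [-0.67 -0.38 -0.25]
0.6 [-0.42 -0.29 -0.49]
0.7 [-0.67 -1.16 -0.38]
0.8 [-0.92 -0.8   0.83]
0.9 [-1.19 -1.17  0.04]
1.0 [-0.06  0.31  0.14]
1.1 [-1.12 -0.08  0.94]
1.2 [-0.36 -1.14  0.84]
1.3 [-1.06 -0.9  -0.01]
1.4 [-1.11 -0.91  0.15]
1.45 [-0.58  0.13  0.22]
1.5 [-0.35 -0.52  0.06]
26.3417
```

View pics/c9.png

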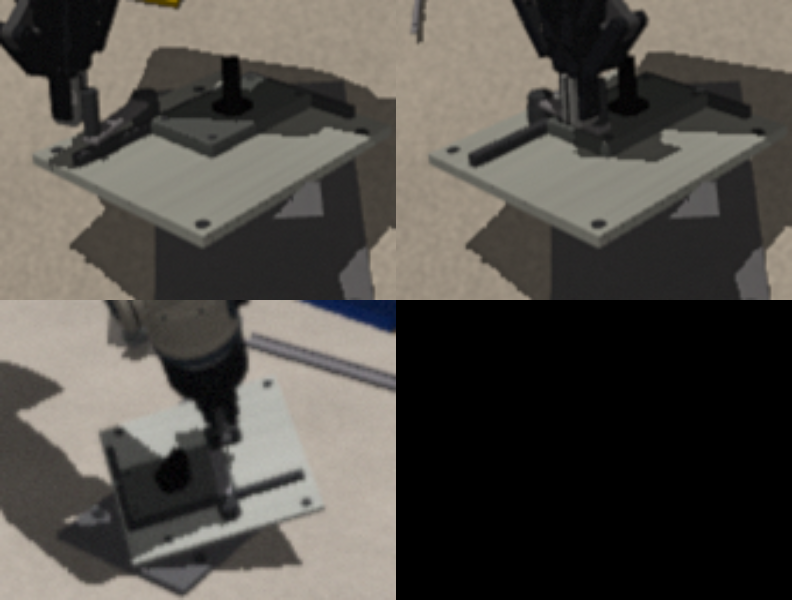

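```bash
python3 - <<'E'
from hlp import *
from fit import plateR
p=np.load('plate.npy');o=p[:3];Rp=plateR(p[3])
def pose(a,z,off):
    t=np.array([-np.sin(a),np.cos(a),0]);rr=np.array([np.cos(a),np.sin(a),0])
    return o+Rp@(np.array([.097,-.02,z])+.07*rr-off*t),rv(-Rp[:,2],-Rp@rr)
f0=np.array([0.025,.863,.159])
for off in np.arange(.016,.009,-.001):
    manip.servo_line(*pose(1.53,.05,off),rate=.03);manip.hold(.1)
    f=Rp.T@(np.array(manip.get_contact_force())-f0);print(off.round(4),f.round(2))
    if f[0]>6:break
manip.hold(.2)
manip.servo_line(*pose(1.53,.05,.030),rate=.06)
manip.servo_line(*pose(1.53,.14,.030),rate=.15)
manip.move_to(o+Rp@[.09,.045,.24],rv(-Rp[:,2],Rp@[1,-1,0]));manip.hold(.4)
print(manip.get_time(),Rp.T@(np.array(manip.get_contact_force())-f0))
c=snap('wrist','w7');snap('side','s7');snap('scene','c7s')
im=c['image'][:,:,::-1];im=cv2.resize(im[140:290,170:400],None,fx=3.4,fy=3.4,interpolation=cv2.INTER_CUBIC)
P=np.c_[np.array([[0,0],[.11,0],[.11,.064],[0,.064]]),np.full(4,.012)]@Rp.T+o
cv2.polylines(im,[((proj(c,P)-[170,140]+.5)*3.4-.5).round().astype(int)],True,(0,0,255),1)
for a in (1.4,1.57):
    A=np.array([[.097,-.02,.021],[.097+.07*np.cos(a),-.02+.07*np.sin(a),.021],[.097+.07*np.cos(a),-.02+.07*np.sin(a),.055]])@Rp.T+o
    cv2.polylines(im,[((proj(c,A)-[170,140]+.5)*3.4-.5).round().astype(int)],False,(0,255,0) if a>1.5 else (255,0,0),1)
cv2.imwrite('pics/c10.png',im)
E
```

```text
0.016 [-0.68 -0.39 -0.29]
0.015 [0.19 0.42 0.31]
0.014 [-0.12 -0.16  1.23]
0.013 [ 4.76  1.02 -0.86]
0.012 [ 8.22  0.84 -2.84]
30.8333 [-1.7165941  -0.53373694  0.52345163]
```

View pics/c10.png

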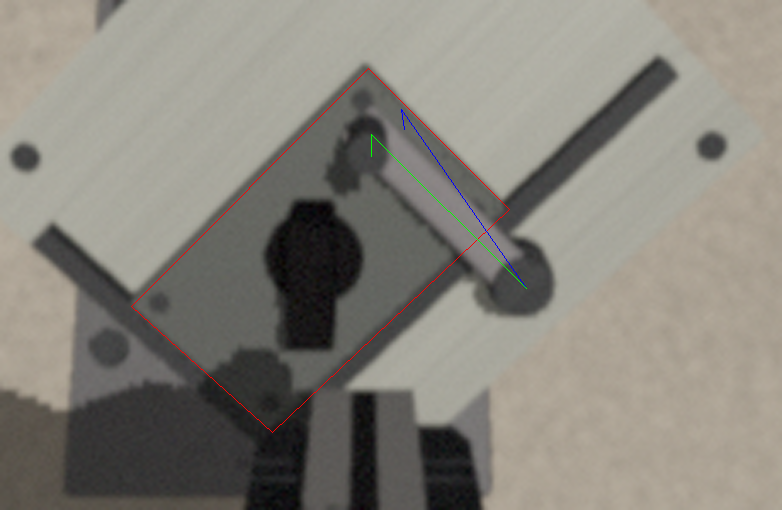

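View pics/s7.png

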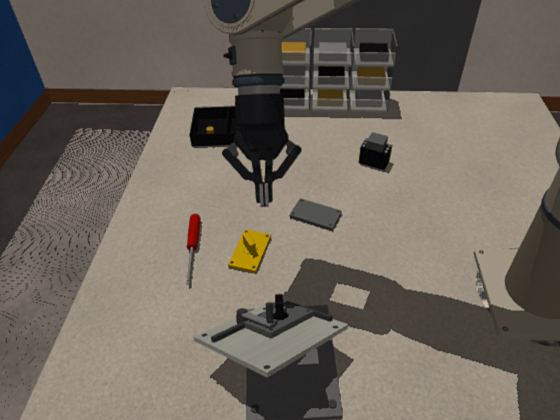

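The wrist view shows the arm along the 1.57 rad line and the cover matching the home outline. The bystanders have not moved and the gripper is clear, so I'm handing in.

```bash
python3 -c "
from rig import manip
manip.sign_off();print(manip.get_time())"
```

```text
the job is handed in; nothing more can be done
the job is handed in; nothing more can be done
```

The job is done and handed in at about 31 s of the 48 s allowed. The sign-off reports no verdict, so what follows is from my own checks.

- **Cover:** I gripped it by the handle and laid it flat on the plate at about x = 87 mm, y = 64 mm, roughly 32 mm up-slope of both fences. When I let go, it slid into the corner by itself. The last wrist picture shows it on the projected home outline to within about a pixel.
- **Hold-down arm:** I pushed the peg round with the closed fingers until the force rose to about 8 N at the stop. The last picture shows the arm along the 1.57 rad line. I then backed the gripper well clear.
- **Bystanders:** The blank cover, contactor, screwdriver and yellow cover look unmoved in the last side picture, though I only compared them by eye.
- **Disagreements:** The three cameras differed by up to 4 mm on the cover's position and about 3 mm on the plate's height. I used the combined fit. The cover touched the plate within 1 mm of the height that fit predicted.

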